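Battery block into the sprung cradle of the sill organiser

ROBOT

A 7-joint arm with a two-finger parallel gripper is mounted at the origin on the work surface. World frame = base frame: x ahead of the robot, y to its left, z up, the work surface at z = 0. Lengths are in m, angles in rad, forces in N, time in s.
With the tool pointing down it reaches from about 0.4 to 0.85 m from the base axis. Payload 10.4 kg.
Tool frame: the origin (TCP) lies midway between the tips of the shut fingers; the grasp point (between the pads) lies 19 mm behind it; z points along the fingers, x is the direction in which the jaws open and shut, and the axes are right-handed (so a half turn about z gives the same grasp; the last joint's range is limited). The gripper opens to 85 mm and grips with 20 to 120 N. Pads are 22 mm wide; open, the fingers measure 114 mm over their backs; the gripper's body (76 mm by 85 mm) begins 54 mm behind the grasp point. The pads swing forward as they close: fully open they stand 13 mm farther back than shut.
Start: joints at [-0.023, 0.332, -0.065, 1.46, 0.022, 1.35, -0.088], TCP at [0.625, 0, 0.231] pointing down, gripper open.
Joint ranges: [-2.6, 2.6], [-0.5, 2.12], [-1.47, 1.34], [0.16, 2.42], [-1.27, 4.41], [0.06, 2.06], [-2.6, 2.6]. Speed limits (rad/s): [2.22, 2.22, 2.79, 2.79, 3.14, 3.14, 3.14].

INTERFACE

Orientations are given as a unit quaternion [x, y, z, w].
In Python, from workcell import monitor, eyes, ticket, models gives the robot as it stands.
- The arm moves only by the tool servo_tool, never from a script. Its argument "motion" is a list of rows, each a list of 7 numbers: the opening, from 0 (shut) to 1 (fully open), then the shift along the tool's x, y, z in m, then the turn, a rotation vector about the tool's x, y, z in degrees. In form: [[fingers, tx, ty, tz, rx, ry, rz], ...]. A call has 1 to 20 rows; each row is the pose to reach, as a shift and turn from the pose commanded when the call began, along the tool's axes at that moment; what a row does not reach only later rows make up. A row lasts 1/8 s, in which the tool goes at most 62.5 mm and 10.7 degrees, less where a joint would pass 70% of its speed; a pose out of reach is approached as far as the arm can. A call with a gripper value outside its range is refused whole. The fingers move at their own pace and stop on an object; "grip_force" is the grip in N (left out, the last holds). Time passes only in rows, so rows that repeat a pose let the fingers close. It gives the time, the measured TCP pose, the force and the opening at its end, in the units of the state.
- monitor.get_obs(): the state, without advancing time (a new reading comes with each control period).
- eyes.camera(name): name is "scene" or "side" or "wrist"; returns (picture, depth): 480x640x3 uint8, blue, green, red; 480x640 float32, m along the optical axis (not along the pixel's ray), 0 where there is no reading.
- eyes.camera_info(name): a dict with "intrinsics" (3x3 intrinsics, pixels), "k1" (the pictures are not rectified: a ray, as slopes to the right and down, at radius r is drawn at 1 + k1 r^2 times it, then the intrinsics apply), "extrinsics" (4x4, takes a point from world to camera coordinates); the wrist camera has in their place "tool_from_camera" (4x4, takes a point from camera to tool coordinates, whose origin is the TCP and whose axes are the tool frame's). Camera axes: x right, y down, z forward; pixel columns grow to the right and rows downward; lengths in m; the calibration is good to about 2 mm. A picture is of the moment at which its call begins: read the wrist's pose just before it. camera_info takes no time and is no camera call.
- ticket.hand_in(): hands the job in, once; it reports no verdict.
Trained networks look in the newest picture that a camera, given by its name, has taken for a name from the list of things; names that differ only in an ending like _2 or _b are one class to them, and where a whole thing is asked for, a point or a joint stands for the part that bears it (a point fixed in the world has none). Each returns a list of dicts, best first, with "confidence" (0 to 1); they miss things now and then, are a little off and sometimes report something else, mostly with a low value. They report only what shows in the picture. A call takes as long as a camera call. They do not tell look-alikes from the thing itself.
- models.boxes_of(camera, thing): "point" ([x, y, z] in m, in the coordinates of the camera as it stood for that picture, good to about 4 mm: the middle of the surface that is visible of it).
The state is a dict: "clock": time; "joint_pos": joint angles; "joint_velocities": joint speeds; "tau": joint torques, N m; "position": TCP position; "ee_rot": TCP orientation; "ft_force": force on the tool from outside, world axes, zero at the start; "torque": the same for the moment, N m; "grip_width": opening from 0.0 (shut) to 1.0 (fully open).
Only numpy, scipy, OpenCV 4.12 (cv2) and the standard library are available. Lean on these libraries where they do the work, as an engineer would, in place of code of your own. Each camera call takes 0.05 s, during which the arm holds its last target. There are 200 camera calls.

TASK

Put the battery block into the charging cradle in the organiser's open drawer: lead one end in low against the sprung plate, push the spring back and rock the other end down until the block lies flat and fully home. Then push the drawer fully shut. Do it gently, without forcing the block against the cradle, and leave the other things on the sill where they are.

Things in the scene. Friction and masses are not known exactly. Their poses are not given: they have to be found in the camera images.
- battery: The battery block to be seated: a black rectangular block with a grey band, 66 long (its x) x 32 wide (its y) x 28 high (its z) mm, about 110 g, lying flat on the sill. Origin: centre of its underside. Either end may go first.
- organiser: Low cream plastic organiser, fixed to the sill: case 160 deep (x) x 170 wide (y) x 58 high mm, open at its front (-x, towards the robot). Origin: centre of its underside. Its drawer slot ends 53 mm above the sill: a block flat in the cradle (top at 42 mm) passes under, a cocked one does not.
- drawer (a joint): How far the white drawer stands out of the organiser, in m: 0 is shut, up to 0.13 is open; it slides along the organiser's x (opens to -x), with about 3 N of friction, and stays where it is left.
- drawer_front (a point): Centre of the outer face of the drawer's front panel (moves with the drawer; axes as the organiser's). The panel is 5 thick, 170 wide (y), from 6 to 51 mm above the sill. The drawer is shut by pushing this plain face along the organiser's +x.
- bay (a point): Middle of the bay in the drawer that holds the grey battery cradle, 52 mm behind the front's outer face, at the height of the pocket's floor: 14 above the sill, 4 above the drawer's floor (moves with the drawer; axes as the organiser's). The cradle is held firmly with its pocket's centre at this x, but up to 13 mm off to +y or -y: where is not reported and must be felt or seen.
- bay_left (a point): Top of the drawer's inner side wall on the +y side, 72 mm from bay. On this side is the cradle's steel end plate: 30 wide, top 12.5 above the pocket's floor, its face at rest +27 in y from the pocket's centre. The battery (along y) is thus 6 mm too long to drop in. The plate yields 10 mm to +y, its spring pushing back with 2.8 N rising to 6.3 N, then stops hard; it clamps the seated battery.
- bay_right (a point): Top of the drawer's inner side wall on the -y side, -72 mm from bay. On this side is the cradle's solid end wall, 14 above the pocket's floor and 8 thick, its face -33 in y from the pocket's centre. The pocket is 34 wide in x (2 more than the battery); its side walls, 6 thick and 14 high, stand only near both ends: from -20 to +20 in y the sides are open for fingers.
- infuser: Bystander: stainless tea infuser ball, 50 dia., 49 high plus a wire ring. Origin: underside.
- shaker: Bystander: glass salt shaker with steel cap, 44 dia., 79 high. Origin: underside.
- peg: Bystander: wooden clothes peg lying flat beside the organiser, 72 x 10 x 14 mm. Origin: underside.
- saucer: Bystander: terracotta plant saucer, 110 dia., 22 high. Origin: underside.
- mug: Bystander: white mug, 80 dia., 90 high. Origin: underside.
- jar: Bystander: glass jar with steel cap, 60 dia., 85 high. Origin: underside.
Things that resemble listed ones, but are neither listed nor needed, are in the scene too. What is shaped like the organiser but turquoise is not meant. Several things have the shape of the battery; the one meant has the colours described above.

How it is judged:
By the outcome, as a careful person would: the job done as asked, in the order asked, and still so for the second after the job is handed in, with the robot touching nothing.
It also fails if it takes over 64 s, if anything falls off the work surface, if the arm or the gripper's body presses on something with over 40 N, if the wrist force passes 120 N, or if a joint passes its speed limit or range.

## Working session

There is one attempt and no reset: what is moved stays moved. The work goes in short steps, Python scripts to look and compute and a tool call to move; the robot and the scene stay as the last step left them, time stands still between calls to the robot, and variables do not carry over. Pictures are saved under pics/ and viewed, about 8 in all and at most 12, crops included, and the job is handed in when it is done.

Besides the shell and the picture viewer there is one more tool, called after "Call:" in YAML: its name, and indented under it one key for each argument. servo_tool: Moves the arm, as the interface text tells. Its arguments: {"type":"object","properties":{"motion":{"type":"array"},"grip_force":{"type":"number"}},"required":["motion"]}

```bash
ls; mkdir -p pics
cat > h.py <<'E'
import numpy as np, cv2
from workcell import monitor, eyes, ticket, models
from scipy.spatial.transform import Rotation as R
def cam2world(name, o=None):
    i=eyes.camera_info(name)
    if name!="wrist": return np.linalg.inv(np.array(i["extrinsics"])),i
    o=o or monitor.get_obs(); T=np.eye(4); T[:3,:3]=R.from_quat(o["ee_rot"]).as_matrix(); T[:3,3]=o["position"]
    return T@np.array(i["tool_from_camera"]),i
def shot(name):
    o=monitor.get_obs(); T,i=cam2world(name,o); p,d=eyes.camera(name); return p,d,T,i
def cloud(d,T,i):
    K=np.array(i["intrinsics"],float); k=i["k1"]
    v,u=np.mgrid[0:d.shape[0],0:d.shape[1]].astype(float)
    pts=cv2.undistortPoints(np.stack([u.ravel(),v.ravel()],1)[:,None],K,np.array([k,0,0,0.]))[:,0].reshape(*d.shape,2)
    P=np.concatenate([pts*d[...,None],d[...,None]],2)
    W=P@T[:3,:3].T+T[:3,3]; W[d==0]=np.nan
    return W
def pix(Pw,T,i):
    c=np.linalg.inv(T)@np.append(Pw,1); s=c[:2]/c[2]; f=1+i["k1"]*(s@s); K=np.array(i["intrinsics"])
    return (K@np.append(s*f,1))[:2]
E
python3 - <<'E'
from h import *
for n in ["scene","side"]:
    p,d,T,i=shot(n); cv2.imwrite(f"pics/{n}0.png",p); np.savez(f"{n}0.npz",p=p,W=cloud(d,T,i))
    for t in ["battery","organiser","drawer_front","bay","bay_left","bay_right","infuser","shaker","peg","saucer","mug","jar"]:
        try:
            for b in models.boxes_of(n,t):
                w=(T@np.append(b["point"],1))[:3]; print(n,t,round(b["confidence"],2),w.round(3),pix(w,T,i).round())
        except Exception as e: print(n,t,e)
print(monitor.get_obs())
E
```

```text
pics
scene battery 0.81 [0.513 0.221 0.027] [439. 273.]
scene battery 0.72 [0.553 0.112 0.028] [380. 274.]
scene battery 0.55 [ 0.477 -0.122  0.025] [286. 230.]
scene organiser 0.93 [ 0.406 -0.3    0.058] [230. 189.]
scene organiser 0.77 [ 0.651 -0.119  0.062] [249. 266.]
scene organiser 0.23 [ 0.48  -0.122  0.023] [285. 232.]
scene drawer_front 0.94 [ 0.482 -0.123  0.024] [285. 232.]
scene bay 0.85 [ 0.479 -0.123  0.027] [285. 230.]
scene bay_right 0.76 [ 0.48  -0.123  0.026] [285. 231.]
scene bay_right 0.28 [ 0.608 -0.447  0.066] [125. 221.]
scene infuser 0.77 [ 0.572 -0.258  0.037] [210. 239.]
scene shaker 0.63 [0.48  0.408 0.044] [543. 276.]
scene peg 0.68 [ 0.695 -0.012  0.01 ] [294. 315.]
scene saucer 0.87 [0.674 0.321 0.015] [484. 352.]
scene saucer 0.61 [0.607 0.438 0.059] [566. 322.]
scene mug 0.57 [ 0.611 -0.446  0.065] [124. 222.]
scene jar 0.77 [0.606 0.434 0.057] [563. 322.]
side battery 0.96 [0.534 0.1   0.021] [275. 233.]
side battery 0.76 [0.492 0.201 0.024] [231. 223.]
side organiser 0.55 [ 0.594 -0.145  0.036] [378. 257.]
side drawer_front 0.67 [ 0.528 -0.131  0.022
[... 752 characters left out ...]
-0.02260087,  0.33217907, -0.06470268,  1.46011207,  0.02163506,
        1.34986215, -0.08850489]), 'joint_velocities': array([ 1.16319137e-03,  4.34993723e-04,  5.39295778e-05,  7.59045436e-04,
        4.07995449e-04, -1.04785404e-03,  1.00390743e-04]), 'tau': array([-2.76920046e-04, -6.25221777e+01,  4.89935756e-02, -3.91826284e+01,
        1.64300372e-02,  1.85515877e-03, -2.48474947e-05]), 'position': array([6.25029961e-01, 9.47581593e-06, 2.31344848e-01]), 'ee_rot': array([9.99999998e-01, 4.84415739e-06, 6.79942601e-05, 5.56570546e-06]), 'ft_force': array([-0.25352543,  0.99036636, -0.44482862]), 'torque': array([-0.0081197 , -0.03064315,  0.00182885]), 'grip_width': 1.0001425105403676}
```

View pics/scene0.png

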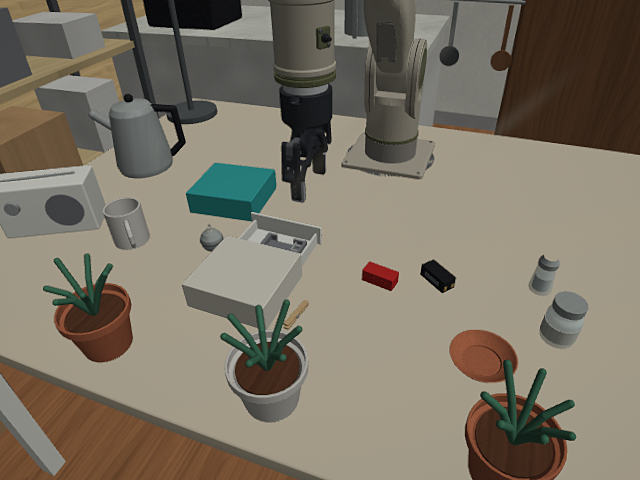

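View pics/side0.png

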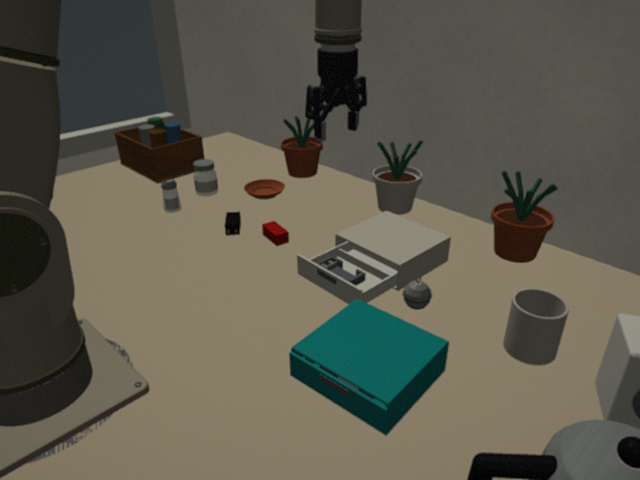

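The block lookalikes are the red one at scene (380,275) and the black one at (439,276). The black one fits the description. The cream organiser is at (250,270), and the turquoise one at (231,190) is not meant.

Run:
```python
from h import *
for n in ["scene","side"]:
    z=np.load(n+"0.npz"); W=z["W"]; p=z["p"]
    def reg(c,r,z0,z1):
        m=(np.hypot(W[...,0]-c[0],W[...,1]-c[1])<r)&(W[...,2]>z0)&(W[...,2]<z1); return m
    for nm,c,r,z0,z1 in [("case",(0.65,-0.12),.15,.052,.07),("batt",(.505,.21),.06,.022,.036),("batt_all",(.505,.21),.06,.006,.036),("red",(.55,.11),.06,.022,.036)]:
        m=reg(c,r,z0,z1); P=W[m]
        if len(P)<10: print(n,nm,len(P)); continue
        print(n,nm,len(P),P.mean(0).round(4),cv2.minAreaRect((P[:,:2]*1000).astype(np.float32)),cv2.boxPoints(cv2.minAreaRect((P[:,:2]*1000).astype(np.float32))).round().tolist())
s=np.load("scene0.npz")["p"]; a=s[245:305,350:470]; b=np.load("side0.npz")["p"][195:255,200:320]; c=s[200:290,210:330]
cv2.imwrite("pics/crop1.png",np.vstack([cv2.resize(x,None,fx=5,fy=5,interpolation=3)[:300] for x in (a,b)]))
```

```text
scene case 5151 [ 0.6639 -0.1266  0.0589] ((655.921875, -130.196044921875), (172.0110321044922, 163.42156982421875), 88.25173950195312) [[572.0, -214.0], [735.0, -219.0], [740.0, -47.0], [577.0, -42.0]]
scene batt 443 [0.5105 0.2185 0.0279] ((507.624267578125, 217.70794677734375), (67.88819885253906, 34.53282928466797), 51.62024688720703) [[473.0, 202.0], [500.0, 180.0], [542.0, 234.0], [515.0, 255.0]]
scene batt_all 668 [0.5144 0.2185 0.0232] ((508.3255920410156, 217.5484161376953), (68.50892639160156, 35.830509185791016), 51.62024688720703) [[473.0, 202.0], [501.0, 180.0], [544.0, 233.0], [516.0, 256.0]]
scene red 447 [0.5478 0.1106 0.028 ] ((545.7593994140625, 109.50498962402344), (66.85543060302734, 34.61886978149414), 78.47016906738281) [[522.0, 80.0], [556.0, 73.0], [569.0, 139.0], [535.0, 146.0]]
side case 3302 [ 0.6473 -0.1378  0.0567] ((653.6577758789062, -130.71176147460938), (172.7335662841797, 162.49655151367188), 88.29701232910156) [[570.0, -215.0], [732.0, -219.0], [737.0, -47.0], [575.0, -42.0]]
side batt 200 [0.5033 0.2136 0.0262] ((505.2642822265625, 216.2177734375), (73.19608306884766, 31.28093719482422), 50.60005569458008) [[470.0, 198.0], [494.0, 178.0], [541.0, 235.0], [516.0, 254.0]]
side batt_all 302 [0.4985 0.207  0.022 ] ((505.24151611328125, 216.1924285888672), (73.30902099609375, 31.336711883544922), 50.875064849853516) [[470.0, 198.0], [494.0, 178.0], [541.0, 235.0], [516.0, 255.0]]
side red 237 [0.5403 0.1067 0.0262] ((541.5123291015625, 108.47067260742188), (68.17871856689453, 33.230323791503906), 80.58970642089844) [[520.0, 78.0], [552.0, 72.0], [563.0, 139.0], [531.0, 145.0]]
```

View pics/crop1.png

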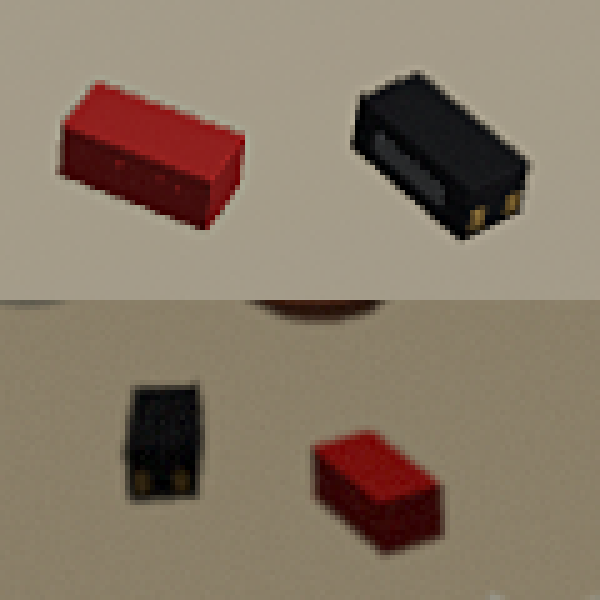

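Top row of the crop: the black block at crop (440,150) has the grey band, and the red one at (150,160) has not, so black is my choice. Next I locate the drawer and check the wrist camera.

Run:
```python
from h import *
print(np.array(eyes.camera_info("wrist")["tool_from_camera"]).round(3).tolist(), eyes.camera_info("wrist")["intrinsics"])
a=np.deg2rad(-1.75); O=np.array([.655,-.130])
for n in ["scene","side"]:
    W=np.load(n+"0.npz")["W"].reshape(-1,3); W=W[~np.isnan(W[:,0])]
    q=(W[:,:2]-O)@np.array([[np.cos(a),-np.sin(a)],[np.sin(a),np.cos(a)]])
    m=(np.abs(q[:,1])<.088)&(q[:,0]<-.075)&(q[:,0]>-.26)&(W[:,2]>.043)&(W[:,2]<.058)
    h,e=np.histogram(q[m,0],bins=np.arange(-.26,-.07,.004)); print(n,[(round(x,3),int(y)) for x,y in zip(e,h) if y])
    m&=(q[:,0]<-.15); print(np.polyfit(q[m,1],q[m,0],1) if m.sum()>5 else '', q[m].min(0),q[m].max(0))
```

```text
[[1.0, -0.0, -0.0, -0.0], [0.0, 0.962, 0.272, -0.07], [0.0, -0.272, 0.962, -0.142], [0.0, 0.0, 0.0, 1.0]] [[352.75587039   0.         318.33125917]
 [  0.         352.75587039 237.82736602]
 [  0.           0.           1.        ]]
scene [(np.float64(-0.188), 9), (np.float64(-0.184), 153), (np.float64(-0.18), 156), (np.float64(-0.084), 1), (np.float64(-0.08), 14), (np.float64(-0.076), 2)]
[ 0.00083834 -0.18025983] [-0.18630582 -0.08439827] [-0.17611972  0.08380037]
side [(np.float64(-0.192), 3), (np.float64(-0.188), 239), (np.float64(-0.184), 84), (np.float64(-0.18), 1), (np.float64(-0.084), 98), (np.float64(-0.08), 128), (np.float64(-0.076), 18)]
[ 0.0013655  -0.18485831] [-0.18941044 -0.0860698 ] [-0.17998674  0.08308888]
```

Call:
servo_tool:
  motion:
    - [1,-0.035,0.042,0.027,0,0,1.75]
    - [1,-0.07,0.083,0.053,0,0,1.75]
    - [1,-0.105,0.125,0.08,0,0,1.75]
    - [1,-0.105,0.125,0.08,0,0,1.75]
    - [1,-0.105,0.125,0.08,0,0,1.75]

```text
clock: 1.92
position: [0.5206, -0.1245, 0.1519]
ee_rot: [1.0, -0.015, 0.001, -0.0]
ft_force: [-0.7, 0.4, -0.2]
grip_width: 0.999
```

Run:
```python
from h import *
p,d,T,i=shot("wrist"); W=cloud(d,T,i); np.savez("w1.npz",p=p,W=W,d=d,T=T); o=monitor.get_obs(); print(o["position"],o["ee_rot"],o["clock"],o["ft_force"])
cv2.imwrite("pics/w1.png",cv2.resize(p,(800,600),interpolation=3))
for t in ["bay","drawer_front","bay_left","bay_right"]:
    for b in models.boxes_of("wrist",t): print(t,b["confidence"],(T@np.append(b["point"],1))[:3].round(3))
```

```text
[ 0.52110615 -0.12397758  0.15205903] [ 9.99893072e-01 -1.46017959e-02  7.81361703e-04 -1.47888270e-04] 1.975 [ 0.67668332 -0.09073074  0.77865651]
bay 0.7 [ 0.518 -0.12   0.007]
drawer_front 0.79 [ 0.524 -0.123  0.011]
bay_right 0.76 [ 0.524 -0.118  0.013]
```

View pics/w1.png

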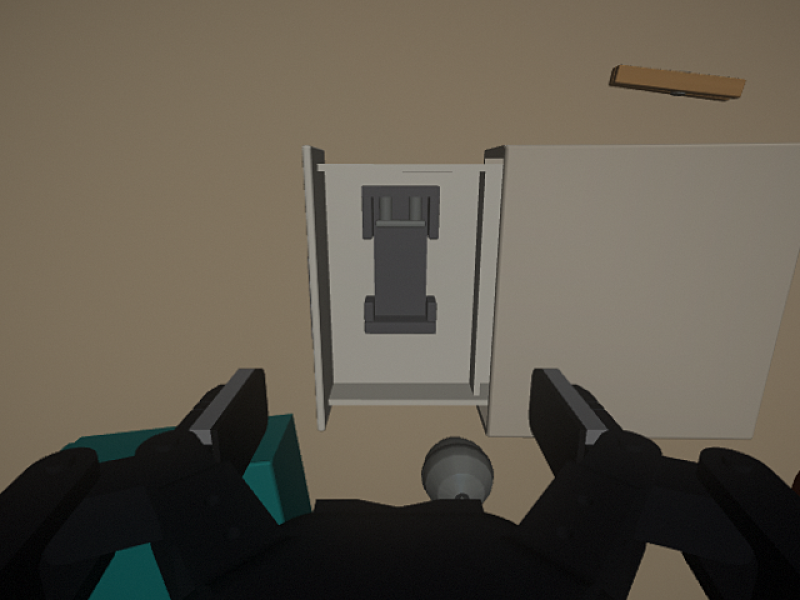

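The wrist view shows the cradle clearly. The plate edge is at (400,224), the end wall at (400,326) and the drawer front's edge at x≈312. Next I turn these edges into positions.

Run:
```python
from h import *
z=np.load("w1.npz"); p=z["p"];W=z["W"];T=z["T"]; i=eyes.camera_info("wrist")
g=cv2.cvtColor(p,6)
for r in range(140,275): print(r,g[r,320],g[r,295],W[r,320].round(3).tolist()) if (144<r<152 or 172<r<186 or 228<r<270) else 0
print('row215',[(c,int(g[215,c]),W[215,c].round(3).tolist()) for c in list(range(240,264,2))+list(range(296,304))+list(range(338,346))])
print('row160',[(c,int(g[160,c]),W[160,c].round(3).tolist()) for c in range(284,358,3)])
```

```text
145 145 145 [0.523, -0.06, 0.009]
146 145 146 [0.523, -0.061, 0.011]
147 152 152 [0.523, -0.062, 0.01]
148 104 102 [0.523, -0.063, 0.011]
149 63 69 [0.523, -0.063, 0.028]
150 63 65 [0.523, -0.064, 0.028]
151 67 70 [0.523, -0.064, 0.028]
173 64 69 [0.523, -0.081, 0.014]
174 66 67 [0.523, -0.082, 0.015]
175 59 68 [0.523, -0.083, 0.018]
176 63 67 [0.523, -0.083, 0.026]
177 95 68 [0.523, -0.083, 0.026]
178 99 65 [0.523, -0.084, 0.026]
179 89 65 [0.523, -0.085, 0.027]
180 88 66 [0.523, -0.086, 0.025]
181 58 68 [0.523, -0.086, 0.025]
182 60 69 [0.523, -0.089, 0.013]
183 67 65 [0.523, -0.089, 0.014]
184 66 65 [0.523, -0.09, 0.014]
185 67 65 [0.523, -0.091, 0.014]
229 64 142 [0.521, -0.127, 0.014]
230 66 142 [0.521, -0.128, 0.014]
231 64 143 [0.521, -0.128, 0.014]
232 65 141 [0.521, -0.129, 0.013]
233 64 142 [0.521, -0.13, 0.013]
234 65 144 [0.521, -0.131, 0.015]
235 64 150 [0.521, -0.132, 0.014]
236 66 99 [0.521, -0.132, 0.015]
237 67 50 [0.521, -0.134, 0.014]
238 65 46 [nan, nan, nan]
239 65 49 [0.521, -0.135, 0.014]
240 63 49 [0.521, -0.136, 0.013]
241 65 46 [0.521, -0.137, 0.014]
242 65 
[... 2079 characters left out ...]
 (299, 72, [0.507, -0.071, 0.013]), (302, 64, [0.509, -0.071, 0.013]), (305, 75, [0.512, -0.071, 0.022]), (308, 87, [0.514, -0.071, 0.024]), (311, 77, [0.516, -0.071, 0.025]), (314, 68, [0.518, -0.071, 0.013]), (317, 69, [0.521, -0.071, 0.013]), (320, 66, [0.523, -0.071, 0.015]), (323, 65, [0.525, -0.072, 0.014]), (326, 66, [0.528, -0.072, 0.014]), (329, 73, [0.53, -0.071, 0.022]), (332, 85, [0.532, -0.071, 0.024]), (335, 77, [0.534, -0.071, 0.025]), (338, 68, [0.537, -0.072, 0.014]), (341, 69, [0.539, -0.072, 0.013]), (344, 62, [0.541, -0.071, 0.028]), (347, 68, [0.543, -0.071, 0.029]), (350, 63, [0.545, -0.071, 0.028]), (353, 147, [0.549, -0.073, 0.011]), (356, 144, [0.551, -0.073, 0.01])]
```

Call:
servo_tool:
  motion:
    - [1,-0.004,-0.057,0,0,0,6]
    - [1,-0.008,-0.113,0,0,0,12]
    - [1,-0.012,-0.17,0,0,0,18]
    - [1,-0.017,-0.227,0,0,0,24.5]
    - [1,-0.021,-0.283,0,0,0,31]
    - [1,-0.025,-0.34,0,0,0,37]
    - [1,-0.025,-0.34,0,0,0,37]
    - [1,-0.025,-0.34,0,0,0,37]

```text
clock: 3.18
position: [0.5055, 0.2156, 0.1513]
ee_rot: [0.944, -0.331, 0.0, 0.0]
ft_force: [0.6, -1.0, 0.5]
grip_width: 0.999
```

Run:
```python
from h import *
p,d,T,i=shot("wrist"); W=cloud(d,T,i); o=monitor.get_obs(); print(o["position"],o["ee_rot"],o["clock"])
m=(W[...,2]>.024)&(W[...,2]<.034)&(np.hypot(W[...,0]-.5065,W[...,1]-.217)<.055)
P=W[m]; r=cv2.minAreaRect((P[:,:2]*1000).astype(np.float32)); print(len(P),r,P.mean(0))
Rm=R.from_quat(o["ee_rot"]).as_matrix()
bx=cv2.boxPoints(r)/1000; L=(bx-np.roll(bx,1,0)); L=L[np.argmax(np.linalg.norm(L,axis=1))]; L/=np.linalg.norm(L)
print("long axis in tool",Rm.T@[*L,0],"centre in tool",Rm.T@(np.array([*np.array(r[0])/1000,0.0])-o["position"]))
mm=(W[...,2]>.035)&(np.hypot(W[...,0]-.5065,W[...,1]-.217)<.07)&(W[...,2]<.12); print(mm.sum())
cv2.imwrite("pics/w2.png",p)
```

```text
[0.50573991 0.21473346 0.15128494] [ 9.43309915e-01 -3.31913134e-01  1.42478804e-04  2.36720815e-04] 3.225
3332 ((506.2446594238281, 218.0416259765625), (65.70379638671875, 31.454418182373047), 50.374481201171875) [0.50695292 0.21916108 0.02764033]
long axis in tool [-1.49329203e-02  9.99888341e-01  3.45621158e-04] centre in tool [-0.00174245 -0.00294859  0.15128319]
0
```

Call:
servo_tool:
  motion:
    - [1,-0.0015,-0.003,0.05,0,0,0.9]
    - [1,-0.0015,-0.003,0.1,0,0,0.9]
    - [1,-0.0015,-0.003,0.135,0,0,0.9]
    - [1,-0.0015,-0.003,0.149,0,0,0.9]
    - [1,-0.0015,-0.003,0.149,0,0,0.9]
    - [0.3,-0.0015,-0.003,0.149,0,0,0.9]
    - [0.3,-0.0015,-0.003,0.149,0,0,0.9]
    - [0.3,-0.0015,-0.003,0.149,0,0,0.9]
    - [0.2,-0.0015,-0.003,0.149,0,0,0.9]
    - [0.2,-0.0015,-0.003,0.149,0,0,0.9]
  grip_force: 40

```text
clock: 4.47
position: [0.5068, 0.2192, 0.0033]
ee_rot: [0.941, -0.339, 0.001, -0.0]
ft_force: [-1.3, -1.2, 6.4]
grip_width: 0.364
```

Call:
servo_tool:
  motion:
    - [0,0,0,-0.03,0,0,0]
    - [0,0,0,-0.08,0,0,0]
    - [0,0,0,-0.13,0,0,0]
    - [0,0,0,-0.13,0,0,0]
    - [0,0,0,-0.13,0,0,0]

```text
clock: 5.1
position: [0.5057, 0.2187, 0.1317]
ee_rot: [0.941, -0.339, -0.0, 0.0]
ft_force: [0.4, -1.4, -1.7]
grip_width: 0.363
```

```bash
cat > meas.py <<'E'
from h import *
def batt(name="w"):
    p,d,T,i=shot("wrist"); o=monitor.get_obs(); W=cloud(d,T,i)
    Rm=R.from_quat(o["ee_rot"]).as_matrix(); Q=(W-o["position"])@Rm
    m=(np.abs(Q[...,0])<.0135)&(np.abs(Q[...,1])<.045)&(Q[...,2]<.012)&(Q[...,2]>-.06)
    return p,d,T,i,o,W,Q,m
E
python3 - <<'E'
from meas import *
p,d,T,i,o,W,Q,m=batt(); print(o["position"],o["ft_force"],o["grip_width"],o["clock"])
cv2.imwrite("pics/w3.png",p); np.savez("w3.npz",p=p,Q=Q)
g=cv2.cvtColor(p,6)
for r in range(150,400,4): print(r,g[r,318],Q[r,318].round(4).tolist())
E
```

```text
[0.50533077 0.21849275 0.13104406] [-1.35312948 -0.06814414 -1.85403568] 0.362955471477457 5.15
150 156 [-0.0008, -0.0608, 0.1313]
154 153 [-0.0008, -0.0578, 0.132]
158 157 [-0.0008, -0.0549, 0.1314]
162 154 [-0.0008, -0.0519, 0.1311]
166 156 [-0.0008, -0.0489, 0.1317]
170 153 [-0.0008, -0.0459, 0.1312]
174 156 [-0.0008, -0.0428, 0.1324]
178 154 [-0.0008, -0.0398, 0.1322]
182 156 [-0.0008, -0.0367, 0.1318]
186 157 [-0.0008, -0.0338, 0.1309]
190 155 [-0.0008, -0.0305, 0.1318]
194 154 [-0.0008, -0.0275, 0.1313]
198 154 [-0.0008, -0.0244, 0.1306]
202 154 [-0.0008, -0.0213, 0.1308]
206 155 [-0.0008, -0.0181, 0.1307]
210 153 [-0.0008, -0.0147, 0.1316]
214 153 [-0.0008, -0.0115, 0.1315]
218 154 [-0.0008, -0.0083, 0.1312]
222 152 [-0.0008, -0.0051, 0.1313]
226 152 [-0.0008, -0.0015, 0.1322]
230 113 [-0.0008, 0.0014, 0.1309]
234 33 [-0.0006, -0.0318, -0.0041]
238 32 [-0.0006, -0.0319, -0.0106]
242 32 [-0.0006, -0.0315, -0.0147]
246 29 [-0.0006, -0.0323, -0.0226]
250 32 [-0.0006, -0.0318, -0.0256]
254 30 [-0.0006, -0.0303, -0.0255]
258 30 [-0.0006, -0.0286, -0.025]
262 26 [-0.0006, -0.0274, -
[... 476 characters left out ...]
, -0.0051, -0.025]
322 18 [-0.0006, -0.0035, -0.0251]
326 18 [-0.0006, -0.0013, -0.0241]
330 17 [-0.0006, -0.0004, -0.0255]
334 11 [-0.0006, 0.0017, -0.0248]
338 17 [-0.0006, 0.0029, -0.0256]
342 13 [-0.0006, 0.0052, -0.0246]
346 13 [-0.0006, 0.0067, -0.0249]
350 13 [-0.0006, 0.0086, -0.0247]
354 16 [-0.0006, 0.0102, -0.0249]
358 13 [-0.0006, 0.0117, -0.0253]
362 15 [-0.0006, 0.0134, -0.0253]
366 15 [-0.0006, 0.0159, -0.0243]
370 12 [-0.0006, 0.0167, -0.0257]
374 15 [-0.0006, 0.0183, -0.0259]
378 13 [-0.0006, 0.0209, -0.0249]
382 14 [-0.0006, 0.022, -0.0258]
386 17 [-0.0006, 0.0248, -0.0245]
390 12 [-0.0006, 0.0267, -0.0246]
394 14 [-0.0006, 0.0282, -0.0249]
398 14 [-0.0006, 0.0303, -0.0247]
```

View pics/w3.png

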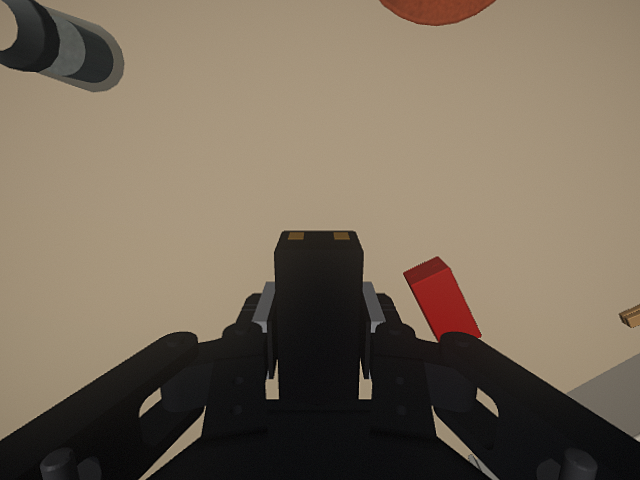

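The block is held in the middle: the end towards camera-up is at tool y −31.8 mm and the underside at tool z +3 mm. Next I carry it over the bay.

Call:
servo_tool:
  motion:
    - [0,0.033,0.036,0,0,0,-5.4]
    - [0,0.065,0.071,0,0,0,-10.8]
    - [0,0.098,0.107,0,0,0,-16.2]
    - [0,0.13,0.142,0,0,0,-21.7]
    - [0,0.163,0.178,0,0,0,-27.1]
    - [0,0.195,0.213,0,0,0,-32.5]
    - [0,0.2277,0.2486,0,0,0,-37.9]
    - [0,0.2277,0.2486,0,0,0,-37.9]
    - [0,0.2277,0.2486,0,0,0,-37.9]
    - [0,0.2277,0.2486,0,0,0,-37.9]

```text
clock: 6.4
position: [0.5226, -0.1163, 0.1317]
ee_rot: [1.0, -0.014, -0.0, -0.0]
ft_force: [-0.4, -0.4, -1.1]
grip_width: 0.369
```

Run:
```python
from meas import *
p,d,T,i,o,W,Q,m=batt(); print(o["position"],o["ee_rot"],o["ft_force"],o["grip_width"],o["clock"])
cv2.imwrite("pics/w4.png",p); np.savez("w4.npz",p=p,Q=Q,W=W)
g=cv2.cvtColor(p,6)
F=[]
for k in range(6): eyes.camera("wrist"); F.append(monitor.get_obs()["ft_force"])
print(np.mean(F,0),np.std(F,0))
```

```text
[ 0.52276219 -0.11642578  0.1319484 ] [ 9.99896254e-01 -1.43998886e-02 -2.83199818e-04 -2.11192644e-04] [ 0.20863592  0.69481983 -1.59828337] 0.3657120296816756 6.45
[ 0.09318335 -0.26512719 -1.10752644] [0.26739962 0.24805821 0.38173446]
```

View pics/w4.png

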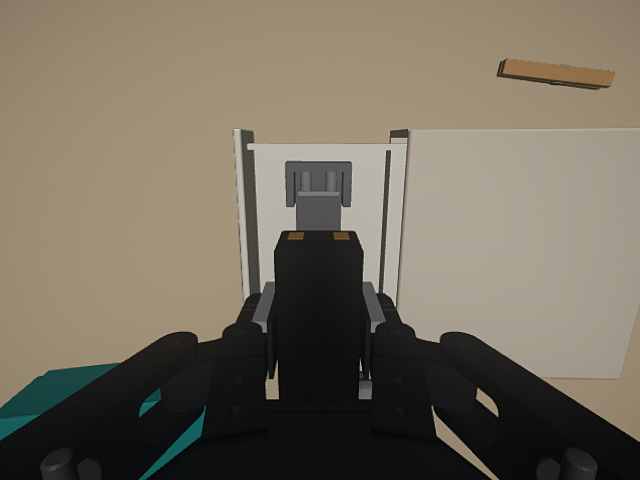

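Run:
```python
from h import *
z=np.load("w4.npz"); p=z["p"];Q=z["Q"]; g=cv2.cvtColor(p,6)
for r in (178,194,205,222): print(r,[(c,int(g[r,c]),(Q[r,c]*1e3).round(1).tolist()[:3:2]) for c in list(range(285,302))+list(range(335,356))])
print([(r,int(g[r,318]),(Q[r,318]*1e3).round(1).tolist()) for r in range(184,200)])
print([(c,int(g[265,c]),(Q[265,c]*1e3).round(1).tolist()[:3:2]) for c in list(range(268,280,2))+list(range(358,370,2))])
```

```text
178 [(285, 118, [-25.5, 121.5]), (286, 71, [-23.1, 104.4]), (287, 86, [-22.5, 104.8]), (288, 88, [-21.8, 105.3]), (289, 88, [-21.1, 104.8]), (290, 87, [-20.4, 104.6]), (291, 90, [-19.7, 104.7]), (292, 90, [-18.9, 103.1]), (293, 74, [-18.3, 104.5]), (294, 39, [-17.8, 107.8]), (295, 68, [-17.9, 118.8]), (296, 92, [-17.1, 117.7]), (297, 88, [-16.4, 118.1]), (298, 87, [-15.6, 117.3]), (299, 87, [-14.9, 118.4]), (300, 67, [-14.2, 117.9]), (301, 82, [-13.0, 109.9]), (335, 93, [11.0, 109.7]), (336, 95, [11.8, 110.8]), (337, 86, [12.9, 117.8]), (338, 90, [13.6, 117.9]), (339, 88, [14.3, 117.6]), (340, 90, [15.1, 118.8]), (341, 88, [15.8, 118.3]), (342, 36, [16.2, 112.3]), (343, 61, [16.3, 104.6]), (344, 90, [17.1, 105.2]), (345, 90, [17.7, 104.6]), (346, 87, [18.4, 104.6]), (347, 89, [19.1, 104.0]), (348, 88, [19.8, 104.2]), (349, 87, [20.4, 103.5]), (350, 81, [21.2, 104.4]), (351, 104, [21.9, 104.5]), (352, 195, [24.2, 121.7]), (353, 185, [25.0, 122.6]), (354, 182, [25.8, 122.9]), (355, 181, [26.5, 122.8])]
194 [(285, 179, [-25.8, 121.9]), (286, 58, [-23.4, 103.8]), (287, 85, [-22.7, 104.2]
[... 3146 characters left out ...]
4.1, 119.0]), (189, 81, [-1.0, -33.8, 115.6]), (190, 77, [-1.0, -33.9, 110.0]), (191, 97, [nan, nan, nan]), (192, 126, [-1.0, -33.1, 105.7]), (193, 128, [-1.0, -32.2, 106.4]), (194, 117, [-1.0, -31.6, 105.9]), (195, 114, [-1.0, -31.1, 104.9]), (196, 81, [-1.0, -30.2, 105.6]), (197, 80, [-1.0, -27.4, 118.7]), (198, 84, [-1.0, -26.9, 117.4]), (199, 85, [-1.0, -26.2, 117.1])]
[(268, 177, [-40.8, 122.0]), (270, 176, [-39.2, 121.6]), (272, 181, [-37.7, 122.4]), (274, 73, [-16.6, -22.7]), (276, 30, [-15.8, -23.5]), (278, 30, [-15.1, -23.4]), (358, 33, [13.5, -23.8]), (360, 31, [14.1, -24.2]), (362, 43, [14.9, -23.5]), (364, 187, [35.6, 122.7]), (366, 176, [37.1, 122.2]), (368, 177, [38.8, 123.0])]
```

The block and pocket are aligned in x to about 0.2 mm, and the plate face is 30 mm to +y of the TCP. Next I tilt 18° with the plate end low and descend.

Call:
servo_tool:
  motion:
    - [0,0,0.003,0.02,-7,0,0]
    - [0,0,0.0073,0.045,-13,0,0]
    - [0,0,0.0073,0.07,-18,0,0]
    - [0,0,0.0073,0.085,-18,0,0]
    - [0,0,0.0073,0.092,-18,0,0]
    - [0,0,0.0073,0.096,-18,0,0]
    - [0,0,0.0073,0.099,-18,0,0]
    - [0,0,0.0073,0.101,-18,0,0]
    - [0,0,0.0073,0.103,-18,0,0]
    - [0,0,0.0073,0.103,-18,0,0]
    - [0,0,0.0073,0.103,-18,0,0]

```text
clock: 8.12
position: [0.5227, -0.1251, 0.0294]
ee_rot: [0.988, -0.015, -0.002, 0.156]
ft_force: [-0.2, 1.2, -0.8]
grip_width: 0.363
```

```bash
cat > f.py <<'E'
from h import *
F=[];X=[]
for k in range(5): eyes.camera("wrist"); o=monitor.get_obs(); F.append(np.r_[o["ft_force"],o["torque"]]); X.append(o["position"])
print("F",np.mean(F,0).round(2),"pos",np.mean(X,0).round(4),"rot",R.from_quat(o["ee_rot"]).as_matrix().round(4).tolist(),"grip",o["grip_width"],o["clock"])
E
python3 - <<'E'
exec(open('f.py').read())
p,d,T,i=shot("wrist"); cv2.imwrite("pics/w5.png",p)
E
```

```text
F [-0.29  0.02 -1.3   0.45 -0.03 -0.  ] pos [ 0.5227 -0.1251  0.0294] rot [[0.9995, -0.0291, -0.0092], [-0.0305, -0.9506, -0.3089], [0.0002, 0.309, -0.9511]] grip 0.3636731126055487 8.375
```

View pics/w5.png

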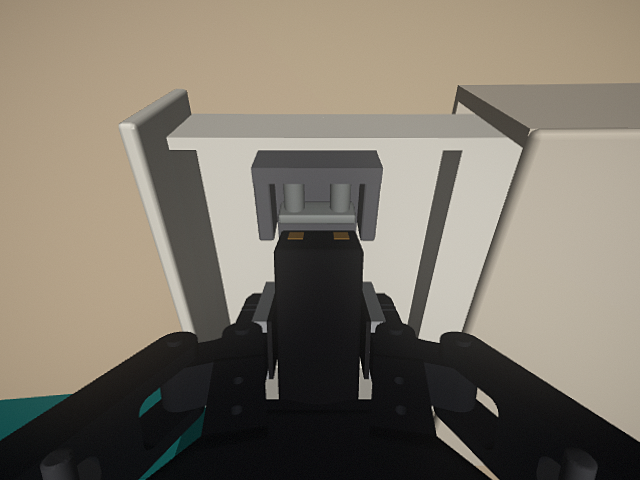

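Call:
servo_tool:
  motion:
    - [0,0,-0.0023,0.0005,0,0,0]
    - [0,0,-0.0042,-0.0001,0,0,0]
    - [0,0,-0.0051,-0.0004,0,0,0]
    - [0,0,-0.0061,-0.0007,0,0,0]
    - [0,0,-0.007,-0.001,0,0,0]
    - [0,0,-0.008,-0.0013,0,0,0]
    - [0,0,-0.008,-0.0013,0,0,0]

```text
clock: 9.3
position: [0.5228, -0.1173, 0.0281]
ee_rot: [0.988, -0.015, -0.002, 0.157]
ft_force: [1.0, -3.3, -1.8]
grip_width: 0.364
```

```bash
python3 f.py
```

```text
F [ 0.12 -3.56 -1.83 -0.37 -0.09  0.02] pos [ 0.5228 -0.1173  0.0281] rot [[0.9995, -0.0293, -0.0094], [-0.0307, -0.9506, -0.309], [0.0001, 0.3091, -0.951]] grip 0.3664897148958481 9.55
```

The force on contact (3.6 N) matches a spring compressed by about 2 mm. Next I push further and begin rocking down.

Call:
servo_tool:
  motion:
    - [0,0,-0.0015,-0.0005,0,0,0]
    - [0,0,-0.003,-0.001,0,0,0]
    - [0,0,-0.0045,-0.0014,0,0,0]
    - [0,0,-0.0056,-0.0018,0,0,0]
    - [0,0,-0.0056,-0.0018,0,0,0]
    - [0,0,-0.0062,-0.0008,2,0,0]
    - [0,0,-0.0067,0.0002,4,0,0]
    - [0,0,-0.0072,0.0013,6,0,0]
    - [0,0,-0.0077,0.0023,8,0,0]
    - [0,0,-0.0077,0.0023,8,0,0]
  grip_force: 60

```text
clock: 10.8
position: [0.523, -0.1117, 0.0236]
ee_rot: [0.996, -0.016, -0.001, 0.087]
ft_force: [-0.7, -5.5, -1.6]
grip_width: 0.356
```

Run:
```python
exec(open('f.py').read())
p,d,T,i=shot("wrist"); cv2.imwrite("pics/w6.png",p)
```

```text
F [-0.31 -6.01 -0.46 -1.02  0.04 -0.01] pos [ 0.523  -0.1111  0.0236] rot [[0.9995, -0.0304, -0.0053], [-0.0309, -0.9842, -0.1741], [0.0001, 0.1742, -0.9847]] grip 0.36503770072829894 11.05
```

Call:
servo_tool:
  motion:
    - [0,0,-0.0003,0.0012,2,0,0]
    - [0,0,-0.0005,0.0023,4,0,0]
    - [0,0,-0.0007,0.0032,5.5,0,0]
    - [0,0,-0.0008,0.0041,7,0,0]
    - [0,0,-0.0009,0.005,8.5,0,0]
    - [0,0,-0.001,0.0059,10,0,0]
    - [0,0,-0.001,0.0059,10,0,0]

```text
clock: 11.98
position: [0.5231, -0.1116, 0.0177]
ee_rot: [1.0, -0.016, 0.0, 0.0]
ft_force: [-1.9, -5.2, 1.9]
grip_width: 0.367
```

Run:
```python
exec(open('f.py').read())
p,d,T,i=shot("wrist"); cv2.imwrite("pics/w7.png",p)
```

```text
F [-1.62 -5.5   0.75 -1.13  0.33  0.02] pos [ 0.5231 -0.1111  0.0177] rot [[0.9995, -0.0308, 0.0003], [-0.0308, -0.9995, -0.0006], [0.0004, 0.0006, -1.0]] grip 0.36063550972608144 12.225
```

View pics/w7.png

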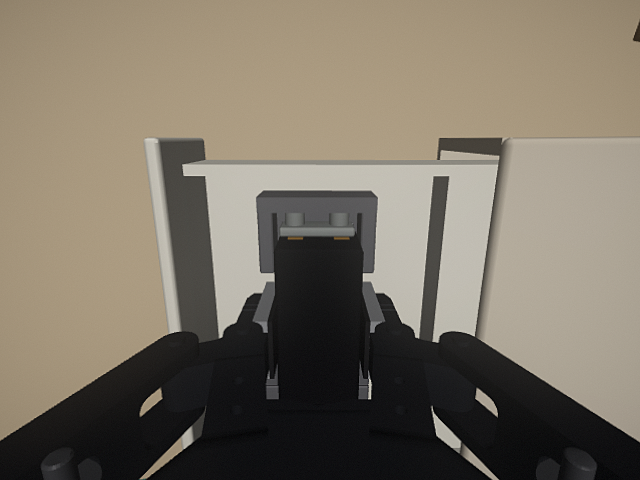

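Call:
servo_tool:
  motion:
    - [0,-0.0004,0,0,0,0,0]
    - [0,-0.0004,0.0005,0.0003,0,0,0]
    - [0,-0.0004,0.001,0.0005,0,0,0]
    - [0,-0.0004,0.001,0.0005,0,0,0]

```text
clock: 12.78
position: [0.5231, -0.1119, 0.0174]
ee_rot: [1.0, -0.015, 0.001, 0.0]
ft_force: [0.0, -4.9, 2.3]
grip_width: 0.361
```

Run:
```python
exec(open('f.py').read())
from meas import batt
p,d,T,i,o,W,Q,m=batt(); m&=(Q[...,2]<-.018)&(Q[...,2]>-.032)&(W[...,1]<-.082)
P=W[m]; A=np.c_[P[:,:2],np.ones(len(P))]; c=np.linalg.lstsq(A,P[:,2],rcond=None)[0]; print(len(P),c, P.min(0),P.max(0), np.median(P[:,2]))
```

```text
F [-0.56 -5.14  1.38 -1.06  0.11  0.03] pos [ 0.5231 -0.1119  0.0174] rot [[0.9995, -0.0307, 0.0013], [-0.0307, -0.9995, -0.0006], [0.0013, 0.0005, -1.0]] grip 0.3644843801341171 13.025
10549 [-0.00013377 -0.00050756  0.04179112] [ 0.50884583 -0.14578232  0.03928101] [ 0.53749091 -0.08200336  0.04387307] 0.041777588973068866
```

Call:
servo_tool:
  motion:
    - [0.42,0,0,0,0,0,0]
    - [0.46,0,0,0,0,0,0]
    - [0.52,0,0,0,0,0,0]
    - [0.52,0,0,0,0,0,0]
    - [0.52,0,0,0,0,0,0]
    - [0.52,0,0,-0.015,0,0,0]
    - [0.52,0,0,-0.04,0,0,0]
    - [0.52,0,0,-0.08,0,0,0]
    - [0.52,0,0,-0.13,0,0,0]
    - [0.52,0,0,-0.13,0,0,0]
    - [0.52,0,0,-0.13,0,0,0]

```text
clock: 14.45
position: [0.5226, -0.1115, 0.1475]
ee_rot: [1.0, -0.015, 0.0, 0.0]
ft_force: [-0.2, 0.4, 0.1]
grip_width: 0.52
```

Run:
```python
exec(open('f.py').read())
p,d,T,i=shot("wrist"); W=cloud(d,T,i)
m=(W[...,0]>.509)&(W[...,0]<.537)&(W[...,1]>-.15)&(W[...,1]<-.08)&(W[...,2]>.03)&(W[...,2]<.06)
P=W[m]; A=np.c_[P[:,:2],np.ones(len(P))]; c=np.linalg.lstsq(A,P[:,2],rcond=None)[0]; print(len(P),c, P.min(0),P.max(0), np.median(P[:,2]))
f=(W[...,2]>.047)&(W[...,2]<.054)&(W[...,0]<.49)&(W[...,0]>.44)&(W[...,1]>-.2)&(W[...,1]<-.06); print("front edge",f.sum(),W[f].min(0),W[f].max(0),np.polyfit(W[f][:,1],W[f][:,0],1))
cv2.imwrite("pics/w8.png",p[60:420,100:580])
```

```text
F [-0.01 -0.23  0.12  0.01 -0.   -0.  ] pos [ 0.522  -0.1114  0.1463] rot [[0.9995, -0.0305, -0.0016], [-0.0305, -0.9995, 0.0003], [-0.0016, -0.0003, -1.0]] grip 0.5226209062104085 14.7
3413 [-0.00232725 -0.0179052   0.04099217] [ 0.50900037 -0.14636326  0.03071371] [ 0.53698462 -0.08005204  0.04402332] 0.04191246444702254
front edge 883 [ 0.46866831 -0.14351693  0.04705056] [ 0.47664382 -0.06021958  0.05263943] [0.03289374 0.47646207]
```

View pics/w8.png

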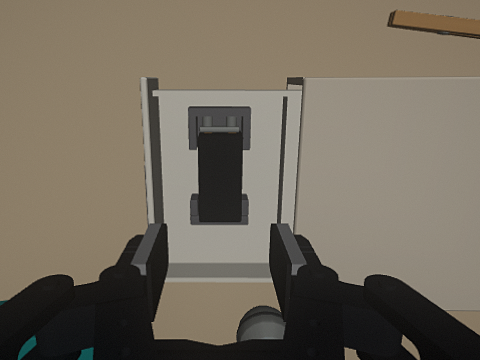

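The block lies flat at 41.9 mm and spans y −146 to −80 mm against the end wall, with the plate clamping it at crop (220,130). Next I shut the fingers, turn the tool 90° and go down in front of the panel.

Call:
servo_tool:
  motion:
    - [0.3,-0.015,0.003,0,0,0,-10]
    - [0,-0.03,0.006,0,0,0,-20]
    - [0,-0.045,0.009,0,0,0,-30]
    - [0,-0.06,0.012,0,0,0,-40]
    - [0,-0.075,0.0158,0,0,0,-50]
    - [0,-0.0915,0.0158,0,0,0,-60]
    - [0,-0.0915,0.0158,0,0,0,-70]
    - [0,-0.0915,0.0158,0,0,0,-80]
    - [0,-0.0915,0.0158,0,0,0,-90]
    - [0,-0.0915,0.0158,0,0,0,-90]
    - [0,-0.0915,0.0158,0.04,0,0,-90]
    - [0,-0.0915,0.0158,0.08,0,0,-90]
    - [0,-0.0915,0.0158,0.11,0,0,-90]
    - [0,-0.0915,0.0158,0.121,0,0,-90]
    - [0,-0.0915,0.0158,0.121,0,0,-90]

```text
clock: 16.62
position: [0.4306, -0.1245, 0.026]
ee_rot: [0.718, 0.696, -0.0, -0.0]
ft_force: [-0.2, 0.9, 0.1]
grip_width: 0.0
```

```bash
python3 f.py
```

```text
F [ 0.36  0.15 -0.01 -0.02  0.02  0.01] pos [ 0.4315 -0.1247  0.027 ] rot [[0.031, 0.9995, 0.0019], [0.9995, -0.031, -0.0005], [-0.0004, 0.0019, -1.0]] grip -0.002519728525369302 16.875
```

Call:
servo_tool:
  motion:
    - [0,0,0.015,0,0,0,0]
    - [0,0,0.022,0,0,0,0]
    - [0,0,0.027,0,0,0,0]
    - [0,0,0.032,0,0,0,0]
    - [0,0,0.039,0,0,0,0]
    - [0,0,0.046,0,0,0,0]
    - [0,0,0.054,0,0,0,0]
    - [0,0,0.062,0,0,0,0]
    - [0,0,0.07,0,0,0,0]
    - [0,0,0.078,0,0,0,0]
    - [0,0,0.086,0,0,0,0]
    - [0,0,0.094,0,0,0,0]
    - [0,0,0.102,0,0,0,0]
    - [0,0,0.11,0,0,0,0]
    - [0,0,0.117,0,0,0,0]
    - [0,0,0.121,0,0,0,0]
    - [0,0,0.124,0,0,0,0]
    - [0,0,0.124,0,0,0,0]

```text
clock: 19.12
position: [0.5553, -0.1282, 0.0263]
ee_rot: [0.718, 0.696, 0.0, 0.0]
ft_force: [-2.0, 0.6, -0.5]
grip_width: -0.0
```

```bash
python3 f.py
```

```text
F [-0.35  0.07  0.07  0.02  0.08 -0.03] pos [ 0.5553 -0.1282  0.0265] rot [[0.0304, 0.9995, 0.0016], [0.9995, -0.0304, -0.0001], [-0.0001, 0.0016, -1.0]] grip 0.00039422975159344743 19.375
```

Still free. I keep pushing in small steps until it meets the stop.

Call:
servo_tool:
  motion:
    - [0,0,0.0015,0,0,0,0]
    - [0,0,0.003,0,0,0,0]
    - [0,0,0.0045,0,0,0,0]
    - [0,0,0.006,0,0,0,0]
    - [0,0,0.007,0,0,0,0]

```text
clock: 20.0
position: [0.559, -0.1285, 0.0256]
ee_rot: [0.718, 0.696, -0.002, -0.002]
ft_force: [-17.7, 1.4, 15.1]
grip_width: -0.001
```

```bash
python3 f.py
```

```text
F [-15.2    1.29  10.44   0.25   3.01   0.02] pos [ 0.559  -0.1285  0.0256] rot [[0.031, 0.9995, -0.0055], [0.9995, -0.031, 0.0004], [0.0002, -0.0055, -1.0]] grip -0.0033414516508207546 20.25
```

A 15 N stop, as expected when shut. I back off, rise and check.

Call:
servo_tool:
  motion:
    - [0,0,-0.003,0,0,0,0]
    - [0,0,-0.015,0,0,0,0]
    - [0,0,-0.04,0,0,0,0]
    - [0,0,-0.06,-0.04,0,0,0]
    - [0,0,-0.08,-0.09,0,0,0]
    - [0,0,-0.1,-0.14,0,0,0]
    - [0,0,-0.1,-0.19,0,0,0]
    - [0,0,-0.1,-0.19,0,0,0]

```text
clock: 21.25
position: [0.4634, -0.1259, 0.2201]
ee_rot: [0.718, 0.696, 0.002, 0.004]
ft_force: [0.4, -0.3, -1.1]
grip_width: -0.001
```

Run:
```python
from h import *
a=np.deg2rad(-1.75); O=np.array([.655,-.130]); Rr=np.array([[np.cos(a),-np.sin(a)],[np.sin(a),np.cos(a)]])
im=[]
for n in ["scene","side","wrist"]:
    p,d,T,i=shot(n); W0=cloud(d,T,i); im.append(p); W=W0.reshape(-1,3); W=W[~np.isnan(W[:,0])]; q=(W[:,:2]-O)@Rr
    m=(np.abs(q[:,1])<.08)&(q[:,0]<-.06)&(q[:,0]>-.22)&(W[:,2]>.04)&(W[:,2]<.0535)
    h,e=np.histogram(q[m,0],bins=np.arange(-.22,-.05,.003)); print(n,[(float(round(x,3)),int(y)) for x,y in zip(e,h) if y])
    if n!="wrist":
        Z=np.load(n+"0.npz")["W"]; 
        for nm,c,r in [("infuser",(.572,-.258),.045),("shaker",(.47,.40),.04),("peg",(.695,-.012),.05),("saucer",(.674,.321),.07),("mug",(.6,-.455),.06),("jar",(.595,.43),.045),("red",(.546,.109),.06)]:
            f=lambda V:V[(np.hypot(V[...,0]-c[0],V[...,1]-c[1])<r)&(V[...,2]>.006)&(V[...,2]<.1)]
            A,B=f(Z),f(W0); print(nm,len(A),len(B),((B.mean(0)-A.mean(0))*1e3).round(1) if len(A) and len(B) else '')
cv2.imwrite("pics/end.png",np.vstack([cv2.resize(im[1][130:350,150:470],(640,440))[:300],im[2][0:300]]))
```

```text
scene []
infuser 379 381 [0.1 0.1 0.2]
shaker 757 759 [ 0.   0.1 -0. ]
peg 763 759 [-0.3 -0.2  0.6]
saucer 1947 1987 [ 0.1 -0.1 -0.2]
mug 1681 1682 [-0.2 -0.2 -0.1]
jar 1931 1945 [ 0.1 -0.  -0.3]
red 671 663 [ 0.  -0.1  0.2]
side [(-0.091, 13), (-0.088, 222), (-0.085, 114), (-0.082, 40), (-0.079, 11), (-0.076, 1)]
infuser 679 680 [-0.   0.2 -0.1]
shaker 444 452 [-0.1 -0.1 -0.3]
peg 63 61 [-0.1  0.4  0.1]
saucer 461 458 [-0.3  0.2  0.1]
mug 3765 3766 [-0.  0. -0.]
jar 725 718 [ 0.  -0.   0.2]
red 411 410 [-0.1  0.   0.1]
wrist [(-0.088, 420), (-0.085, 285), (-0.082, 71)]
```

View pics/end.png

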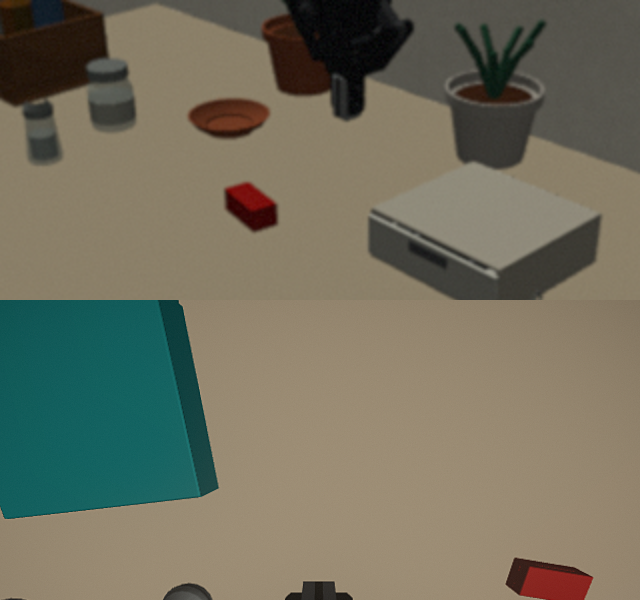

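Run:
```python
from h import *
a=np.deg2rad(-1.75); O=np.array([.655,-.130]); Rr=np.array([[np.cos(a),-np.sin(a)],[np.sin(a),np.cos(a)]])
p,d,T,i=shot("wrist"); W=cloud(d,T,i).reshape(-1,3); q=(W[:,:2]-O)@Rr
for y0 in (-.06,-.03,.03,.06):
    m=(np.abs(q[:,1]-y0)<.0015)&(q[:,0]<-.07)&(q[:,0]>-.1); k=np.argsort(q[m,0]); print(y0,[(round(x*1e3,1),round(z*1e3)) for x,z in zip(q[m,0][k],W[m,2][k])][::2])
cv2.imwrite("pics/w9.png",p[240:480])
```

```text
-0.06 [(np.float64(-99.6), 0), (np.float64(-98.6), 1), (np.float64(-97.0), 0), (np.float64(-96.7), -1), (np.float64(-95.6), 0), (np.float64(-94.6), 0), (np.float64(-93.6), 0), (np.float64(-93.3), 0), (np.float64(-91.8), -1), (np.float64(-91.1), 0), (np.float64(-89.6), 0), (np.float64(-89.2), -1), (np.float64(-87.7), 1), (np.float64(-87.4), -2), (np.float64(-87.0), 20), (np.float64(-86.8), 35), (np.float64(-86.7), 24), (np.float64(-86.7), 20), (np.float64(-86.6), 39), (np.float64(-86.5), 26), (np.float64(-86.5), 26), (np.float64(-86.4), 10), (np.float64(-86.4), 15), (np.float64(-86.4), 10), (np.float64(-86.3), 17), (np.float64(-86.3), 34), (np.float64(-86.2), 12), (np.float64(-86.2), 21), (np.float64(-86.1), 7), (np.float64(-86.1), 0), (np.float64(-86.0), 47), (np.float64(-86.0), 31), (np.float64(-85.9), -1), (np.float64(-85.9), 16), (np.float64(-85.8), 35), (np.float64(-85.8), 27), (np.float64(-85.8), 7), (np.float64(-85.6), 41), (np.float64(-85.5), 45), (np.float64(-85.4), 38), (np.float64(-85.4), 42), (np.float64(-85.3), 36), (np.float64(-85.2), 38), (np.float64(-85.1), 40), (np.fl
[... 1475 characters left out ...]
9), (np.float64(-85.4), 41), (np.float64(-85.3), 48), (np.float64(-85.2), 46), (np.float64(-85.1), 44), (np.float64(-85.1), 46), (np.float64(-85.0), 48), (np.float64(-84.9), 0), (np.float64(-84.8), 44), (np.float64(-84.8), 0), (np.float64(-84.7), 37), (np.float64(-84.6), 39), (np.float64(-84.5), 39), (np.float64(-84.2), 50), (np.float64(-83.8), 51), (np.float64(-83.5), 0), (np.float64(-83.5), 51), (np.float64(-83.0), 52), (np.float64(-82.0), 50), (np.float64(-81.2), 51), (np.float64(-80.8), 50), (np.float64(-80.5), 56), (np.float64(-79.9), 57), (np.float64(-79.6), 57), (np.float64(-78.9), 56), (np.float64(-78.7), 57), (np.float64(-78.3), 56), (np.float64(-77.8), 58), (np.float64(-76.8), 58)]
```

View pics/w9.png

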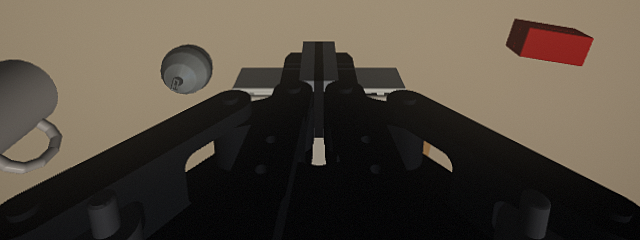

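The panel occupies −85.5 to −80.5 mm, and the case front starts at −80.5 mm. There is no gap, so the drawer is shut.

```bash
python3 -c "
from h import *
print(ticket.hand_in())"
```

```text
the job is handed in; nothing more can be done
None
```

The black battery with the grey band is seated flat in the cradle, the drawer is fully shut, and the job is handed in at about 21 s of the 64 s allowed.

- **Seating:** I led the +y end in low at 18° and pushed the sprung plate back. The spring force read at most about 6 N. Rocked flat and released, the block's top was level at 41.9 mm (42 expected), lying against the end wall with the plate clamping it.
- **Drawer:** I pushed the panel centrally until it met its stop. The panel's 5 mm thickness ends exactly at the case front, with no gap, so it is fully shut.
- **Other things:** The six bystanders and the red block show no movement beyond measurement noise (under 1 mm). The robot is clear of everything.

**Readings that stood out:**
- At the stop the wrist read about 15–18 N along the push and 10–15 N upward. I did not trace the upward part; friction or wrist tilt seems likely.
- The measured arm position was up to 1.5 mm off the commanded one while it settled. I corrected for this from the readings before touching the cradle.
- The battery cannot be seen with the drawer shut, so its seating was last checked just before I closed it.

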